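# Bar the back row and draw the tall tube half out

## Task

Lay the retaining bar flat and centred across the two end supports of the tube rack, over the back row of tubes, and let go of it. Then grip the one tall tube in the front row, draw it straight up about 30 mm, so that it is half out of its bore and never leaves it, and finish still holding it there steadily, with the bar in place. Leave the other tubes seated and the bottle, carton and label roll where they are.

Things in the scene. Friction and masses are not known exactly. Their poses are not given: they have to be found in the camera images.
- rack: white tube rack, fixed: block 130 mm deep (x), 200 wide (y), 70 high. Origin at the centre of its underside, on the table; x points from the front row (robot's side) to the back row, z up. Six blind bores 21.5 mm wide, 60 deep (floors 10 mm above the table): front row at x = -40, back row at x = +40, each at y = -65, 0, +65 mm
- rack_supports (a point): point midway between the rack's two aluminium end supports, at the height of their flat seats (98 mm above the table), over the back row's middle tube; axes as the rack's. Each support is centred 125 mm from here along y, and is 20 mm wide in y, with a 10 mm high lip on either side in x; the lips leave a notch 40 mm wide for the bar
- bar_block (a point): loose aluminium retaining bar, about 0.22 kg: 290 mm long (its y), 24 wide (x), 8 thick, with a square lift block 18 x 18 x 36 mm high on the middle of its top, to grip from above. This point is the block's centre, 26 mm above the bar's underside, 18 under the block's top. Lies flat on the table at the start. Either way round is the same
- tall_tube_mid (a point): the one tall capped tube, about 30 g, loose in one of the three front-row bores (which one varies): body 20 mm in diameter, 122 long overall, the top 26 mm a straight cap 24 mm wide. Stands on the bore's floor, its top 37 mm above the other tubes'. This point is its centre, half-way up: the cap's middle is 48 mm above. 1.5 mm loose in the bore; drops back if let go
- short_a_mid (a point): plain capped specimen tube, upright in a bore of the rack: body 20 mm in diameter, 85 mm long overall including the cap 24 mm in diameter and 16 mm high, top 25 mm above the rack's upper face. This point is its centre, half-way up; z along the tube. It stands in the front row, beside the tall tube.
- short_b_mid (a point): plain capped specimen tube, upright in a bore of the rack: body 20 mm in diameter, 85 mm long overall including the cap 24 mm in diameter and 16 mm high, top 25 mm above the rack's upper face. This point is its centre, half-way up; z along the tube. It stands in the front row, beside the tall tube.
- short_c_mid (a point): plain capped specimen tube, upright in a bore of the rack: body 20 mm in diameter, 85 mm long overall including the cap 24 mm in diameter and 16 mm high, top 25 mm above the rack's upper face. This point is its centre, half-way up; z along the tube. It stands in the back row, under where the bar goes (3 mm below the bar's seat).
- short_d_mid (a point): plain capped specimen tube, upright in a bore of the rack: body 20 mm in diameter, 85 mm long overall including the cap 24 mm in diameter and 16 mm high, top 25 mm above the rack's upper face. This point is its centre, half-way up; z along the tube. It stands in the back row, under where the bar goes (3 mm below the bar's seat).
- short_e_mid (a point): plain capped specimen tube, upright in a bore of the rack: body 20 mm in diameter, 85 mm long overall including the cap 24 mm in diameter and 16 mm high, top 25 mm above the rack's upper face. This point is its centre, half-way up; z along the tube. It stands in the back row, under where the bar goes (3 mm below the bar's seat).
- spray_bottle: blue bottle with a white cap, 52 mm in diameter, 170 mm high, a bystander; origin at the centre of its underside
- carton: cardboard carton 90 x 140 x 60 mm, a bystander; origin at the centre of its underside
- label_roll: roll of blank paper labels lying flat, 70 mm in diameter, 30 mm high, a bystander; origin at the centre of its underside
There are look-alikes about, which are no part of the job. What is shaped like the part that bears tall_tube_mid but black is not meant.

How it is judged:
By the outcome, as a careful person would: the job done as asked, in the order asked, and still so for the second after the job is handed in, while the arm keeps its last pose, push and grip.
It also fails if it takes over 51 s, if anything falls off the work surface, if the arm or the gripper's body presses on something with over 40 N, if the wrist force passes 120 N, or if a joint passes its speed limit or range.

## Robot

A 6-joint arm with a two-finger parallel gripper is mounted at the origin on the work surface. World frame = base frame: x ahead of the robot, y to its left, z up, the work surface at z = 0. Lengths are in mm, angles in rad, forces in N, time in s.
With the tool pointing down it reaches from about 275 to 1000 mm from the base axis. Payload 8.4 kg.
Tool frame: the origin (TCP) lies midway between the tips of the shut fingers; the grasp point (between the pads) lies 19 mm behind it; z points along the fingers, x is the direction in which the jaws open and shut, and the axes are right-handed (so a half turn about z gives the same grasp; the last joint's range is limited). The gripper opens to 85 mm and grips with 20 to 120 N. Pads are 22 mm wide; open, the fingers measure 114 mm over their backs; the gripper's body (76 mm by 85 mm) begins 54 mm behind the grasp point. The pads swing forward as they close: fully open they stand 13 mm farther back than shut.
Start: joints at [1.305, 0.353, 1.633, -0, 1.155, -0.002], TCP at [162.968, 603.382, 231.281] pointing down, gripper open.
Joint ranges: [-2.63, 2.63], [-0.92, 2.1], [0.06, 2.66], [-1.3, 4.44], [0, 2.69], [-3.02, 3.02]. Speed limits (rad/s): [2.22, 2.22, 2.79, 3.14, 3.14, 3.14].

## Interface

Orientations are given as [roll, pitch, yaw] about the fixed x, y, z axes, in that order (R = Rz(yaw) Ry(pitch) Rx(roll)).
In Python, from rig import sense, grab_frame, camera_model, job gives the robot as it stands.
- The arm moves only by the tool arm_command, never from a script. Its argument "plan" is a list of rows, each an object with "translation": the shift along the tool's x, y, z in cm, a list of three; "twist": the turn about the tool's z in rad; "gripper": the opening, from 0 (shut) to 1 (fully open). A call has exactly 5 rows; each row is the pose to reach, as a shift and turn from the pose measured when the call began, along the tool's axes at that moment; what a row does not reach only later rows make up. A row lasts 1/12 s, in which the tool goes at most 41.7 mm and 7.16 degrees, less where a joint would pass 70% of its speed; a pose out of reach is approached as far as the arm can. A call with a gripper value outside its range is refused whole. The fingers move at their own pace and stop on an object; "squeeze" is the grip in N (left out, the last holds). Time passes only in rows, so rows that repeat a pose let the fingers close, or fill a call up. It gives the time, the measured TCP pose, the force and the opening at its end, in the units of the state.
- sense(): the state, without advancing time (a new reading comes with each control period).
- grab_frame(name): name is "scene" or "top"; returns the picture (384x512x3 uint8, blue, green, red); there is no depth.
- camera_model(name): a dict with "fx", "fy", "cx", "cy" (pixels), "pose" (4x4, takes a point from camera to world coordinates). Camera axes: x right, y down, z forward; pixel columns grow to the right and rows downward; lengths in mm; the calibration is good to about 2 mm. A picture is of the moment at which its call begins. camera_model takes no time and is no camera call.
- job.sign_off(): hands the job in, once; it reports no verdict.
The state is a dict: "clock": time; "qpos": joint angles; "qvel": joint speeds; "joint_efforts": joint torques, N m; "eef_pos": TCP position; "tcp_rot": TCP orientation; "contact_force": force on the tool from outside, world axes, zero at the start; "wrist_torque": the same for the moment, N m; "opening": opening from 0.0 (shut) to 1.0 (fully open).
Only numpy, scipy, OpenCV 4.12 (cv2) and the standard library are available. Lean on these libraries where they do the work, as an engineer would, in place of code of your own. Each camera call takes 0.05 s, during which the arm holds its last target.

## Working session

There is one attempt and no reset: what is moved stays moved. The work goes in short steps, Python scripts to look and compute and a tool call to move; the robot and the scene stay as the last step left them, time stands still between calls to the robot, and variables do not carry over. Pictures are saved under pics/ and viewed, and the job is handed in when it is done.

Besides the shell and the picture viewer there is one more tool, called as name(argument=value, ...), one argument or row to a line, values as JSON. arm_command: Moves the arm, as the interface text tells. Its arguments: {"type":"object","properties":{"plan":{"type":"array","items":{"type":"object","properties":{"translation":{"type":"array","items":{"type":"number"}},"twist":{"type":"number"},"gripper":{"type":"number"}}}},"squeeze":{"type":"number"}},"required":["plan"]}

```bash
mkdir -p pics; python3 - <<'E'
from rig import sense, grab_frame, camera_model
import cv2,numpy as np
print(sense())
for n in ("scene","top"):
    cv2.imwrite(f"pics/{n}0.png",grab_frame(n)); c=camera_model(n); print(n,{k:np.round(v,4).tolist() for k,v in c.items()})
E
```

```text
{'clock': 0.0, 'qpos': array([ 1.30463776e+00,  3.53688871e-01,  1.63415130e+00, -1.19285420e-05,
        1.15516739e+00, -2.41181178e-03]), 'qvel': array([-0.00160308, -0.00109804, -0.00176796,  0.00138856,  0.00047316,
        0.00238358]), 'joint_efforts': array([ 3.40493971e-03, -6.05254984e+01, -3.42078710e+01,  2.95556601e-04,
        9.24028252e-03, -4.78422703e-05]), 'eef_pos': array([162.82227862, 602.92356858, 230.52889008]), 'tcp_rot': array([3.14158516e+00, 1.41492824e-03, 1.30705439e+00]), 'contact_force': array([-0.5591371 , -0.52581194, -0.0368459 ]), 'wrist_torque': array([-0.01901977, -0.03080312,  0.01262405]), 'opening': 0.9983798898171053}
scene {'fx': 401.7612, 'fy': 401.7612, 'cx': 260.0653, 'cy': 192.7606, 'pose': [[-0.5269, 0.5963, -0.6056, 1271.1043], [0.8499, 0.364, -0.3811, 400.3002], [-0.0068, -0.7155, -0.6986, 852.4576], [0.0, 0.0, 0.0, 1.0]]}
top {'fx': 417.9117, 'fy': 417.9117, 'cx': 252.734, 'cy': 190.4628, 'pose': [[0.0012, -0.999, 0.0445, 527.6133], [-1.0, -0.0008, 0.0098, 1.0202], [-0.0098, -0.0445, -0.999, 1405.9426], [0.0, 0.0, 0.0, 1.0]]}
```

View pics/scene0.png

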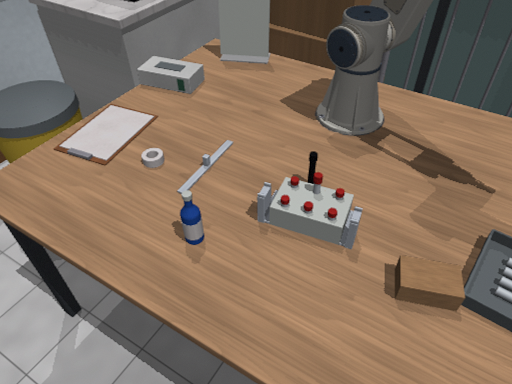

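View pics/top0.png

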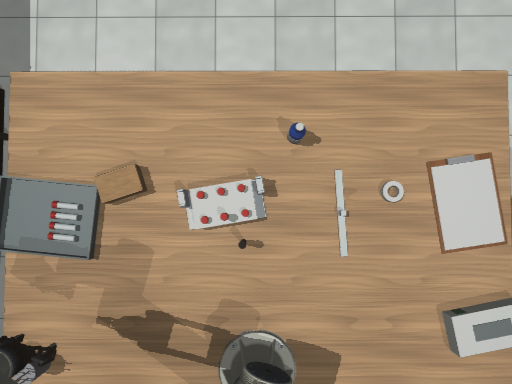

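```bash
python3 - <<'E'
import cv2
t=cv2.imread("pics/top0.png");s=cv2.imread("pics/scene0.png")
cv2.imwrite("pics/t_rack.png",cv2.resize(t[160:260,160:280],None,fx=6,fy=6,interpolation=cv2.INTER_CUBIC)[:600])
cv2.imwrite("pics/s_rack.png",cv2.resize(s[140:255,245:375],None,fx=5,fy=5,interpolation=cv2.INTER_CUBIC))
cv2.imwrite("pics/t_bar.png",cv2.resize(t[160:265,300:380],None,fx=5,fy=5,interpolation=cv2.INTER_CUBIC))
E
```

```text
(no output)
```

View pics/t_rack.png

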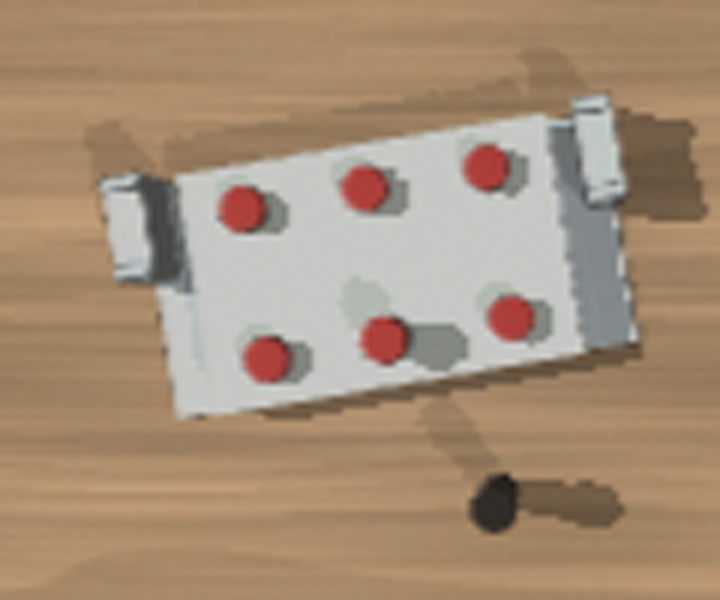

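View pics/s_rack.png

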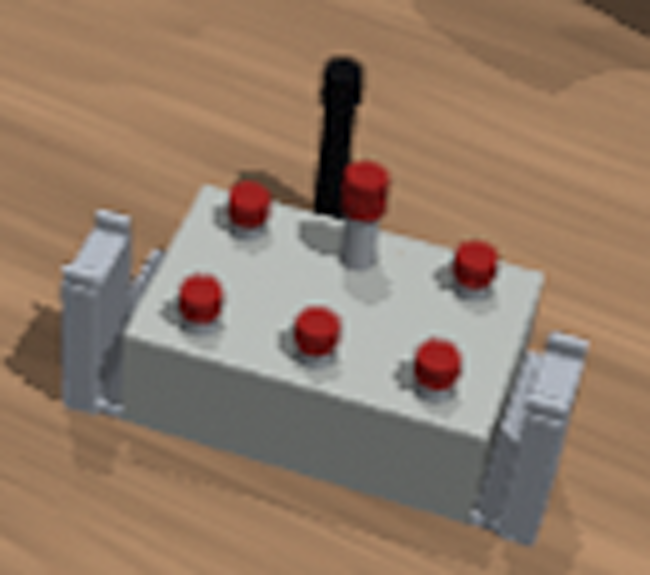

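View pics/t_bar.png

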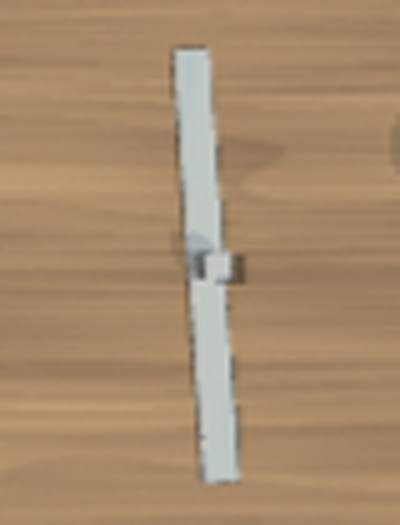

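```bash
cat > h.py <<'E'
import cv2,numpy as np
from rig import camera_model
def ray(n,uv):
    c=camera_model(n);P=np.array(c["pose"]);d=P[:3,:3]@[(uv[0]-c["cx"])/c["fx"],(uv[1]-c["cy"])/c["fy"],1]
    return P[:3,3],d
def onz(n,uv,z):
    o,d=ray(n,uv);return o+d*(z-o[2])/d[2]
def tri(a,b):
    o1,d1=ray("top",a);o2,d2=ray("scene",b)
    s=np.linalg.lstsq(np.c_[d1,-d2],o2-o1,rcond=None)[0];p=o1+s[0]*d1;q=o2+s[1]*d2
    return (p+q)/2,np.linalg.norm(p-q)
def blobs(m,amin=15):
    n,l,st,ce=cv2.connectedComponentsWithStats(m.astype(np.uint8)*255);return [(ce[i],st[i,4]) for i in range(1,n) if st[i,4]>=amin]
def red(im):
    h=cv2.cvtColor(im,cv2.COLOR_BGR2HSV);return ((h[...,0]<6)|(h[...,0]>173))&(h[...,1]>140)&(h[...,2]>80)
def fit(A,B): # B=R A+t 2D
    a=A-A.mean(0);b=B-B.mean(0);th=np.arctan2((a[:,0]*b[:,1]-a[:,1]*b[:,0]).sum(),(a*b).sum())
    R=np.array([[np.cos(th),-np.sin(th)],[np.sin(th),np.cos(th)]]);t=B.mean(0)-R@A.mean(0);return th,t,np.linalg.norm(B-(A@R.T+t),axis=1)
E
python3 - <<'E'
from h import *
np.set_printoptions(precision=1,suppress=True)
t=cv2.imread("pics/top0.png");s=cv2.imread("pics/scene0.png")
for n,im in(("top",t),("scene",s)):
  for c,a in blobs(red(im)):
    print(n,c,a,onz(n,c,95 if n=="top" else 87))
# bar
g=t[160:265,300:380].astype(int); hs=cv2.cvtColor(t,cv2.COLOR_BGR2HSV)[160:265,300:380]
m=(hs[...,1]<45)&(hs[...,2]>110)
n,l,st,ce=cv2.connectedComponentsWithStats(m.astype(np.uint8))
i=1+np.argmax(st[1:,4]); cn,_=cv2.findContours((l==i).astype(np.uint8),0,2)
r=cv2.minAreaRect(cn[0]);print(st[i],r)
ys,xs=np.nonzero(l==i)
# ends: rows at ends
for lo,hi in((0,40),(60,105)):
  k=(ys>=lo)&(ys<hi);print(lo,ys[k].min(),ys[k].max())
b=cv2.boxPoints(r)+[300,160]
for p in b: print(p,onz("top",p,8))
pts=np.array([onz("top",(x+300,y+160),8)[:2] for x,y in zip(xs,ys) if y<45 or y>62])
print(pts.mean(0)); v=np.linalg.svd(pts-pts.mean(0),full_matrices=False)[2][0];print(v,np.arctan2(v[1],v[0]))
q=(pts-pts.mean(0))@v;print(q.min(),q.max())
print("blk",onz("top",(343.8,212.9),44))
E
```

```text
top [240.8 187.5] 36 [595.3  51.3  95. ]
top [220.7 190.9] 37 [584.6 114.6  95. ]
top [200.1 194.3] 38 [573.7 179.2  95. ]
top [ 53.7 204.1] 25 [542.4 640.8  95. ]
top [244.8 212.5] 36 [516.8  38.6  95. ]
top [ 52.7 214.5] 24 [509.8 643.4  95. ]
top [223.9 216. ] 39 [505.8 104.2  95. ]
top [204.3 219.4] 34 [495.  165.5  95. ]
top [ 51.4 225.1] 29 [476.5 646.8  95. ]
top [ 50.  235.6] 26 [443.6 650.4  95. ]
scene [318.1 177.3] 75 [468.4  90.1  87. ]
scene [294.6 179.7] 55 [512.2  38.1  87. ]
scene [339.8 191.9] 57 [491.4 166.8  87. ]
scene [285. 199.] 50 [593.   52.6  87. ]
scene [308.2 205.5] 55 [582.3 116.5  87. ]
scene [332.4 212.1] 57 [570.8 181.   87. ]
[ 34  10  14  87 669] ((41.577884674072266, 52.853328704833984), (86.56108856201172, 9.083281517028809), 85.96228790283203)
0 10 39
60 60 96
[334. 170.] [ 658.7 -257.4    8. ]
[343.1 169.4] [ 660.8 -287.7    8. ]
[349.2 255.7] [ 373.4 -305.4    8. ]
[340.1 256.3] [ 371.2 -275.4    8. ]
[ 514.4 -279.3]
[-1.  -0.1] -3.0785492223006607
-145.34705050885194 142.50705939109355
blk [ 515.5 -281.4   44. ]
```

```bash
python3 - <<'E'
from h import *
np.set_printoptions(precision=2,suppress=True)
T={ (40,-65):((240.8,187.5),(285,199)),(40,0):((220.7,190.9),(308.2,205.5)),(40,65):((200.1,194.3),(332.4,212.1)),
(-40,-65):((244.8,212.5),(294.6,179.7)),(-40,65):((204.3,219.4),(339.8,191.9))}
A=np.array(list(T),float)
B=np.array([onz("top",v[0],94)[:2] for v in T.values()]);print("top",fit(A,B))
C=np.array([onz("scene",v[1],86.5)[:2] for v in T.values()]);print("scene",fit(A,C))
for k,v in T.items(): print(k,*tri(*v))
print("tall",onz("top",(223.9,216),131),onz("scene",(318.1,177.3),119),tri((223.9,216),(318.1,177.3)))
# bar in the scene
s=cv2.imread("pics/scene0.png");hs=cv2.cvtColor(s,cv2.COLOR_BGR2HSV)[130:200,165:250]
m=(hs[...,1]<50)&(hs[...,2]>110)
n,l,st,ce=cv2.connectedComponentsWithStats(m.astype(np.uint8));print(st[1:],ce[1:]+[165,130])
cv2.imwrite("pics/s_bar.png",cv2.resize(s[130:200,165:250],None,fx=7,fy=7,interpolation=cv2.INTER_CUBIC))
E
```

```text
top (np.float64(0.16667595475086602), array([545.23, 108.69]), array([0.28, 0.66, 0.09, 0.82, 0.42]))
scene (np.float64(0.16871759861089783), array([541.48, 109.38]), array([0.76, 0.87, 0.58, 1.66, 0.43]))
(40, -65) [595.14  52.51  88.91] 1.909749558273849
(40, 0) [584.31 116.16  88.72] 2.2738894220609014
(40, 65) [573.63 180.84  89.69] 1.7090860740837843
(-40, -65) [516.49  39.44  91.21] 1.4222891561871338
(-40, 65) [494.67 166.92  89.95] 1.450686046504844
tall [506.41 101.35 131.  ] [501.99 103.1  119.  ] (array([505.72, 103.2 , 121.96]), np.float64(2.50826836373673))
[[ 12  10  56  60 590]] [[202.71 169.32]]
```

View pics/s_bar.png

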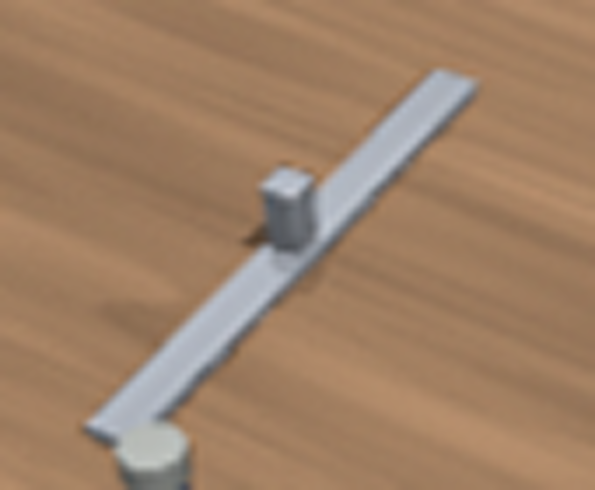

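```bash
cat > go.py <<'E'
import sys,numpy as np
from rig import sense
x,y,z,yaw=map(float,sys.argv[1:5]);s=sense()
from scipy.spatial.transform import Rotation as Ro
R=Ro.from_euler('xyz',s['tcp_rot']).as_matrix()
d=R.T@(np.array([x,y,z])-s['eef_pos'])/10
cy=np.arctan2(R[1,0],R[0,0]);tw=-((yaw-cy+np.pi)%(2*np.pi)-np.pi)
print("t",s['clock'],"pos",s['eef_pos'].round(1),"rot",s['tcp_rot'].round(3),"yaw",cy.round(3),"F",s['contact_force'].round(1),"op",round(s['opening'],3))
print("translation",d.round(2),"twist",round(tw,3))
E
python3 - <<'E'
from h import *
print(tri((343.9,213),(205.6,155.6)))
for z in (0,122): print("black",onz("top",(242,243),z))
E
python3 go.py 515 -280 200 0.063
```

```text
(array([ 514.60051101, -281.37237372,   41.41625474]), np.float64(2.151954380523027))
black [414.02319343  50.59992432   0.        ]
black [423.87991765  46.29766546 122.        ]
t 0.1 pos [162.9 603.  230.7] rot [3.142e+00 1.000e-03 1.307e+00] yaw 1.307 F [-0.1 -0.4 -0.7] op 1.003
translation [-76.06  57.02   3.16] twist 1.244
```

arm_command(
  plan=[
    {"translation": [-76,57,3],"twist": 1.24,"gripper": 1},
    {"translation": [-76,57,3],"twist": 1.24,"gripper": 1},
    {"translation": [-76,57,3],"twist": 1.24,"gripper": 1},
    {"translation": [-76,57,3],"twist": 1.24,"gripper": 1},
    {"translation": [-76,57,3],"twist": 1.24,"gripper": 1},
  ],
  squeeze=60,
)

```text
clock: 0.52
eef_pos: [240.1, 407.9, 224.3]
tcp_rot: [3.141, 0.001, 0.676]
contact_force: [1.9, -0.6, 0.5]
opening: 0.998
```

```bash
python3 go.py 515 -280.5 200 0.063
```

```text
t 0.5167 pos [240.1 407.9 224.3] rot [3.141e+00 1.000e-03 6.760e-01] yaw 0.676 F [ 1.9 -0.6  0.5] op 0.998
translation [-21.66  70.89   2.51] twist 0.613
```

arm_command(
  plan=[
    {"translation": [-21.7,70.9,2.5],"twist": 0.61,"gripper": 1},
    {"translation": [-21.7,70.9,2.5],"twist": 0.61,"gripper": 1},
    {"translation": [-21.7,70.9,2.5],"twist": 0.61,"gripper": 1},
    {"translation": [-21.7,70.9,2.5],"twist": 0.61,"gripper": 1},
    {"translation": [-21.7,70.9,2.5],"twist": 0.61,"gripper": 1},
  ],
)

```text
clock: 0.93
eef_pos: [317.0, 214.6, 217.8]
tcp_rot: [3.14, 0.0, 0.061]
contact_force: [1.3, -0.4, 0.2]
opening: 0.997
```

```bash
python3 go.py 515 -280.5 200 0.063
```

```text
t 0.9333 pos [317.  214.6 217.8] rot [3.14  0.    0.061] yaw 0.061 F [ 1.3 -0.4  0.2] op 0.997
translation [16.75 50.62  1.84] twist -0.002
```

arm_command(
  plan=[
    {"translation": [16.8,50.6,1.8],"twist": 0,"gripper": 1},
    {"translation": [16.8,50.6,1.8],"twist": 0,"gripper": 1},
    {"translation": [16.8,50.6,1.8],"twist": 0,"gripper": 1},
    {"translation": [16.8,50.6,1.8],"twist": 0,"gripper": 1},
    {"translation": [16.8,50.6,1.8],"twist": 0,"gripper": 1},
  ],
)

```text
clock: 1.35
eef_pos: [394.4, 21.0, 211.1]
tcp_rot: [3.14, -0.0, 0.061]
contact_force: [0.7, 0.8, -0.5]
opening: 0.998
```

```bash
python3 go.py 515 -280.5 200 0.063
```

```text
t 1.35 pos [394.4  21.  211.1] rot [ 3.14  -0.     0.061] yaw 0.061 F [ 0.7  0.8 -0.5] op 0.998
translation [10.21 30.82  1.15] twist -0.002
```

arm_command(
  plan=[
    {"translation": [10.2,30.8,1.2],"twist": 0,"gripper": 1},
    {"translation": [10.2,30.8,1.2],"twist": 0,"gripper": 1},
    {"translation": [10.2,30.8,1.2],"twist": 0,"gripper": 1},
    {"translation": [10.2,30.8,1.2],"twist": 0,"gripper": 1},
    {"translation": [10.2,30.8,1.2],"twist": 0,"gripper": 1},
  ],
)

```text
clock: 1.77
eef_pos: [471.3, -172.6, 203.5]
tcp_rot: [3.141, -0.0, 0.06]
contact_force: [0.9, 0.1, 0.3]
opening: 1.002
```

```bash
python3 go.py 515 -280.5 90 0.063
```

```text
t 1.7667 pos [ 471.3 -172.6  203.5] rot [ 3.141 -0.     0.06 ] yaw 0.06 F [0.9 0.1 0.3] op 1.002
translation [ 3.72 11.02 11.36] twist -0.003
```

arm_command(
  plan=[
    {"translation": [3.7,11,2],"twist": 0,"gripper": 1},
    {"translation": [3.7,11,3],"twist": 0,"gripper": 1},
    {"translation": [3.7,11,5],"twist": 0,"gripper": 1},
    {"translation": [3.7,11,8],"twist": 0,"gripper": 1},
    {"translation": [3.7,11,11],"twist": 0,"gripper": 1},
  ],
)

```text
clock: 2.18
eef_pos: [515.4, -282.8, 91.8]
tcp_rot: [3.14, -0.001, 0.058]
contact_force: [-0.7, -0.0, -0.5]
opening: 0.997
```

```bash
python3 go.py 515 -280.5 16 0.063; python3 - <<'E'
from rig import grab_frame
import cv2
t=grab_frame("top");s=grab_frame("scene");cv2.imwrite("pics/top1.png",t);cv2.imwrite("pics/scene1.png",s)
import numpy as np
a=cv2.resize(t[150:270,290:390],(400,480));b=cv2.resize(s[100:220,150:250],(400,480));cv2.imwrite("pics/c1.png",np.hstack([a,b]))
E
```

```text
t 2.1833 pos [ 515.4 -282.8   91.8] rot [ 3.14e+00 -1.00e-03  5.80e-02] yaw 0.058 F [-0.7 -0.  -0.5] op 0.997
translation [-0.04 -0.25  7.58] twist -0.005
```

View pics/c1.png

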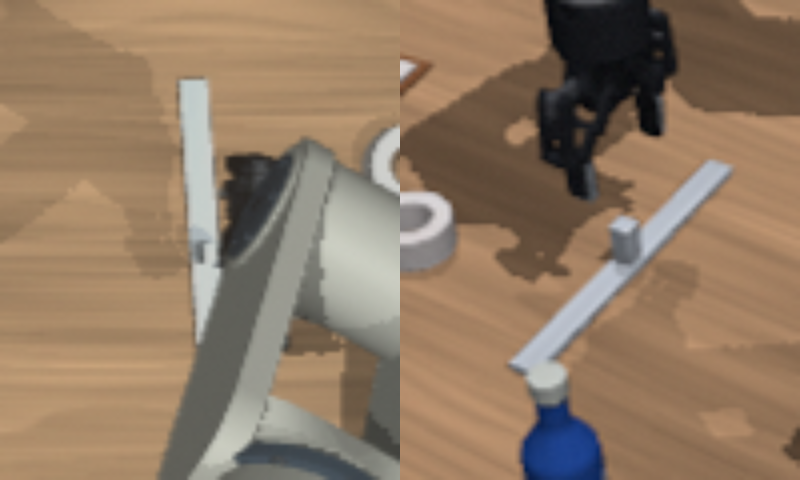

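arm_command(
  plan=[
    {"translation": [0,-0.2,2.5],"twist": 0,"gripper": 1},
    {"translation": [0,-0.2,5],"twist": 0,"gripper": 1},
    {"translation": [0,-0.2,6.8],"twist": 0,"gripper": 1},
    {"translation": [0,-0.2,7.6],"twist": 0,"gripper": 1},
    {"translation": [0,-0.2,7.6],"twist": 0,"gripper": 1},
  ],
)

```text
clock: 2.7
eef_pos: [510.2, -276.2, 12.4]
tcp_rot: [-3.137, 0.009, 0.06]
contact_force: [0.4, 1.1, 0.0]
opening: 1.001
```

```bash
python3 go.py 515 -281 16 0.063
```

```text
t 2.7 pos [ 510.2 -276.2   12.4] rot [-3.137  0.009  0.06 ] yaw 0.06 F [0.4 1.1 0. ] op 1.001
translation [ 0.45  0.51 -0.37] twist -0.003
```

arm_command(
  plan=[
    {"translation": [0.4,0.5,-0.4],"twist": 0,"gripper": 1},
    {"translation": [0.4,0.5,-0.4],"twist": 0,"gripper": 1},
    {"translation": [0.4,0.5,-0.4],"twist": 0,"gripper": 1},
    {"translation": [0.4,0.5,-0.4],"twist": 0,"gripper": 1},
    {"translation": [0.4,0.5,-0.4],"twist": 0,"gripper": 1},
  ],
)

```text
clock: 3.12
eef_pos: [514.9, -281.1, 17.2]
tcp_rot: [-3.137, 0.008, 0.06]
contact_force: [-0.0, -0.9, -0.5]
opening: 1.004
```

```bash
python3 go.py 515 -281 16 0.063; python3 - <<'E'
from rig import *
import cv2
print(sense()['qpos'],sense()['qvel'])
s=grab_frame("scene");cv2.imwrite("pics/c2.png",cv2.resize(s[100:220,150:270],(600,600),interpolation=2))
E
```

```text
t 3.1167 pos [ 514.9 -281.1   17.2] rot [-3.137  0.008  0.06 ] yaw 0.06 F [-0.  -0.9 -0.5] op 1.004
translation [ 0.01 -0.01  0.12] twist -0.003
[-5.01935505e-01  5.74876011e-01  1.84932574e+00 -9.28465356e-04
  7.26596179e-01 -5.60846238e-01] [ 6.04410125e-05  7.81323079e-03  5.30822146e-03  1.30567285e-03
 -2.00383232e-03  1.32943796e-03]
```

View pics/c2.png

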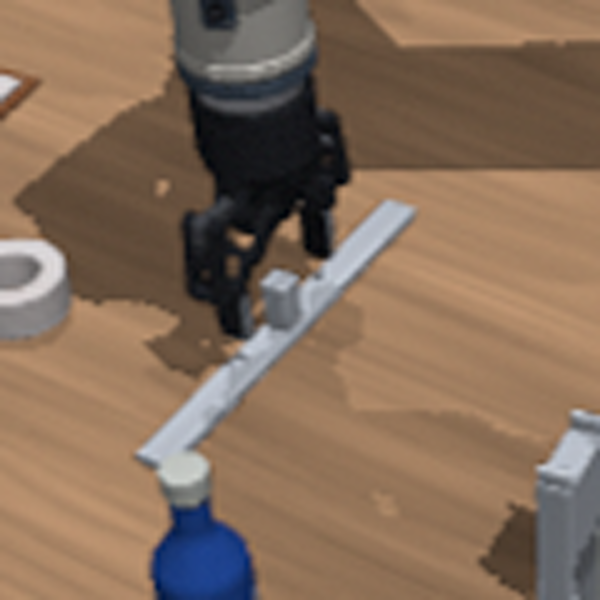

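arm_command(
  plan=[
    {"translation": [0,-0.15,0],"twist": 0,"gripper": 1},
    {"translation": [0,-0.15,0.1],"twist": 0,"gripper": 0},
    {"translation": [0,-0.15,0.1],"twist": 0,"gripper": 0},
    {"translation": [0,-0.15,0.1],"twist": 0,"gripper": 0},
    {"translation": [0,-0.15,0.1],"twist": 0,"gripper": 0},
  ],
  squeeze=60,
)

```text
clock: 3.58
eef_pos: [514.5, -279.4, 15.8]
tcp_rot: [-3.137, 0.009, 0.06]
contact_force: [-0.0, 1.1, 0.1]
opening: 0.45
```

arm_command(
  plan=[
    {"translation": [0,0,0],"twist": 0,"gripper": 0},
    {"translation": [0,0,0],"twist": 0,"gripper": 0},
    {"translation": [0,0,0],"twist": 0,"gripper": 0},
    {"translation": [0,0,0],"twist": 0,"gripper": 0},
    {"translation": [0,0,0],"twist": 0,"gripper": 0},
  ],
)

```text
clock: 4.0
eef_pos: [514.7, -279.6, 15.9]
tcp_rot: [-3.137, 0.008, 0.06]
contact_force: [-0.7, 1.0, 1.8]
opening: 0.199
```

```bash
python3 go.py 515 -281 230 0.063; python3 - <<'E'
from rig import *
import cv2
s=grab_frame("scene");cv2.imwrite("pics/c3.png",cv2.resize(s[100:220,150:270],(600,600),interpolation=2))
E
```

```text
t 4.0 pos [ 514.7 -279.6   15.9] rot [-3.137  0.008  0.06 ] yaw 0.06 F [-0.7  1.   1.8] op 0.199
translation [ -0.16   0.05 -21.41] twist -0.003
```

View pics/c3.png

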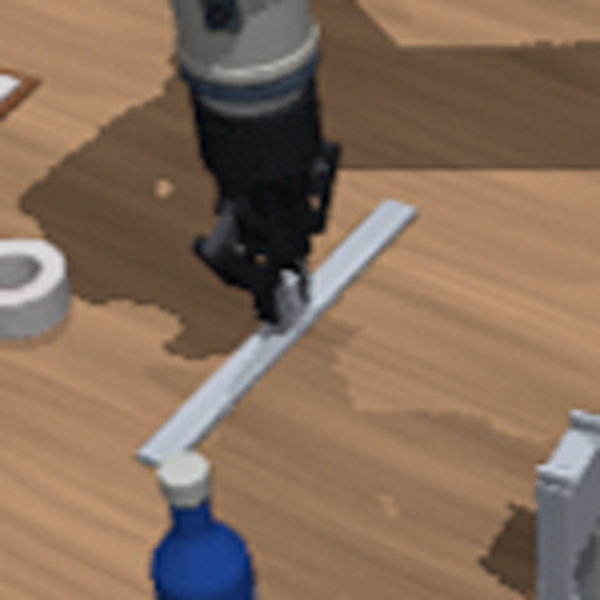

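arm_command(
  plan=[
    {"translation": [0,0,-3],"twist": 0,"gripper": 0},
    {"translation": [0,0,-7],"twist": 0,"gripper": 0},
    {"translation": [0,0,-11],"twist": 0,"gripper": 0},
    {"translation": [0,0,-15],"twist": 0,"gripper": 0},
    {"translation": [-0.1,0,-18],"twist": 0,"gripper": 0},
  ],
)

```text
clock: 4.47
eef_pos: [515.5, -280.5, 198.8]
tcp_rot: [-3.138, 0.007, 0.06]
contact_force: [1.1, -1.1, -1.2]
opening: 0.199
```

```bash
python3 go.py 584 116 230 -1.404; python3 - <<'E'
from rig import *
import cv2
s=grab_frame("scene");cv2.imwrite("pics/c4.png",cv2.resize(s[40:200,130:290],(600,600),interpolation=2))
E
```

```text
t 4.4667 pos [ 515.5 -280.5  198.8] rot [-3.138  0.007  0.06 ] yaw 0.06 F [ 1.1 -1.1 -1.2] op 0.199
translation [  9.18 -39.18  -3.04] twist 1.464
```

View pics/c4.png

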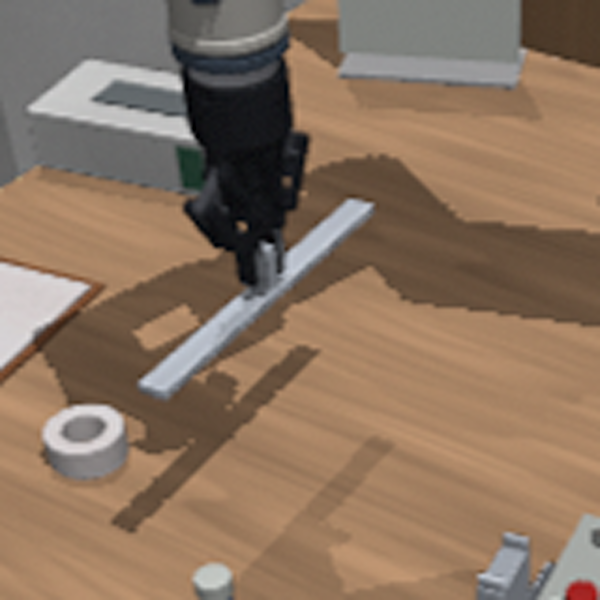

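arm_command(
  plan=[
    {"translation": [0,0,-3],"twist": 0,"gripper": 0},
    {"translation": [0.5,-2,-4],"twist": 0.08,"gripper": 0},
    {"translation": [1.2,-5,-4],"twist": 0.17,"gripper": 0},
    {"translation": [2,-8.5,-4],"twist": 0.27,"gripper": 0},
    {"translation": [2.8,-12,-4],"twist": 0.37,"gripper": 0},
  ],
)

```text
clock: 4.93
eef_pos: [538.2, -159.4, 243.7]
tcp_rot: [3.141, 0.001, -0.317]
contact_force: [1.0, -1.0, -2.4]
opening: 0.2
```

```bash
python3 go.py 584 116 235 -1.404
```

```text
t 4.9333 pos [ 538.2 -159.4  243.7] rot [ 3.141e+00  1.000e-03 -3.170e-01] yaw -0.317 F [ 1.  -1.  -2.4] op 0.2
translation [ -4.22 -27.6    0.86] twist 1.087
```

arm_command(
  plan=[
    {"translation": [-0.5,-3.3,0],"twist": 0.1,"gripper": 0},
    {"translation": [-1,-6.6,0],"twist": 0.21,"gripper": 0},
    {"translation": [-1.6,-10,0],"twist": 0.32,"gripper": 0},
    {"translation": [-2.1,-13.5,0],"twist": 0.43,"gripper": 0},
    {"translation": [-2.6,-17,0.5],"twist": 0.54,"gripper": 0},
  ],
)

```text
clock: 5.35
eef_pos: [566.3, 11.8, 238.7]
tcp_rot: [3.14, 0.001, -0.862]
contact_force: [0.3, -0.8, -1.5]
opening: 0.198
```

```bash
python3 go.py 584 116 235 -1.404
```

```text
t 5.35 pos [566.3  11.8 238.7] rot [ 3.14e+00  1.00e-03 -8.62e-01] yaw -0.862 F [ 0.3 -0.8 -1.5] op 0.198
translation [-6.76 -8.12  0.36] twist 0.542
```

arm_command(
  plan=[
    {"translation": [-1.8,-2.2,0],"twist": 0.11,"gripper": 0},
    {"translation": [-3.6,-4.3,0],"twist": 0.22,"gripper": 0},
    {"translation": [-5.2,-6.2,0],"twist": 0.33,"gripper": 0},
    {"translation": [-6.3,-7.6,0],"twist": 0.44,"gripper": 0},
    {"translation": [-6.8,-8.1,0.3],"twist": 0.54,"gripper": 0},
  ],
)

```text
clock: 5.77
eef_pos: [583.7, 118.7, 235.1]
tcp_rot: [3.14, 0.001, -1.406]
contact_force: [0.1, 0.6, -2.5]
opening: 0.2
```

arm_command(
  plan=[
    {"translation": [0,0,0],"twist": 0,"gripper": 0},
    {"translation": [0,0,0],"twist": 0,"gripper": 0},
    {"translation": [0,0,0],"twist": 0,"gripper": 0},
    {"translation": [0,0,0],"twist": 0,"gripper": 0},
    {"translation": [0,0,0],"twist": 0,"gripper": 0},
  ],
)

```text
clock: 6.18
eef_pos: [583.6, 118.0, 235.1]
tcp_rot: [3.14, 0.0, -1.405]
contact_force: [0.2, 0.3, -1.8]
opening: 0.2
```

```bash
python3 go.py 584 116 160 -1.404; python3 - <<'E'
from rig import *
import cv2
s=grab_frame("scene");cv2.imwrite("pics/scene5.png",s);cv2.imwrite("pics/c5.png",cv2.resize(s[80:270,220:410],(600,600),interpolation=2))
s=grab_frame("top");cv2.imwrite("pics/top5.png",s);cv2.imwrite("pics/t5.png",cv2.resize(s[130:280,150:300],(600,600),interpolation=2))
E
```

```text
t 6.1833 pos [583.6 118.  235.1] rot [ 3.14   0.    -1.405] yaw -1.405 F [ 0.2  0.3 -1.8] op 0.2
translation [ 0.2  -0.02  7.51] twist -0.001
```

View pics/c5.png

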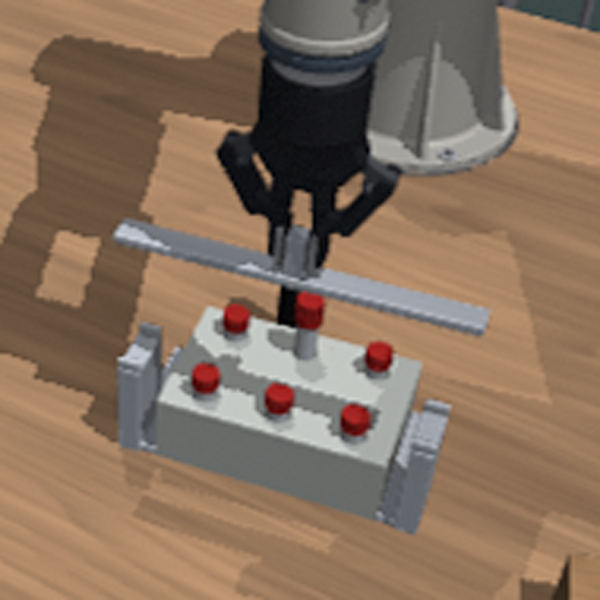

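View pics/t5.png

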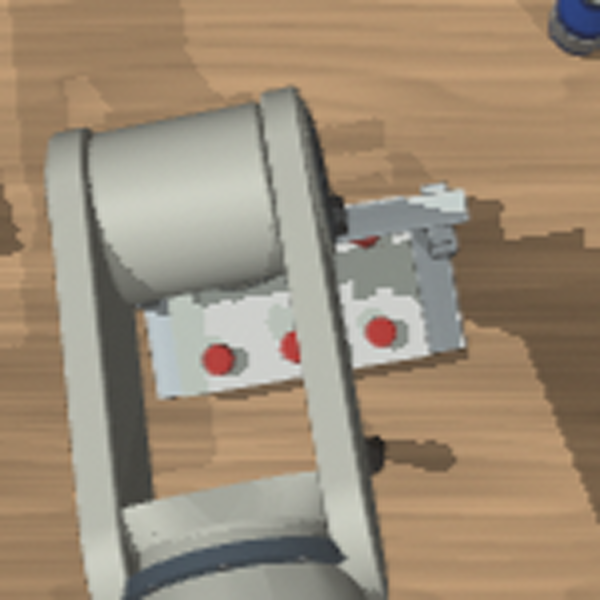

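```bash
python3 - <<'E'
from h import *
np.set_printoptions(precision=1,suppress=True)
s=cv2.imread("pics/scene5.png");cv2.imwrite("pics/d5a.png",cv2.resize(s[140:175,250:300],None,fx=12,fy=12,interpolation=0));
cv2.imwrite("pics/d5b.png",cv2.resize(s[160:195,340:390],None,fx=12,fy=12,interpolation=0))
E
```

```text
(no output)
```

View pics/d5a.png

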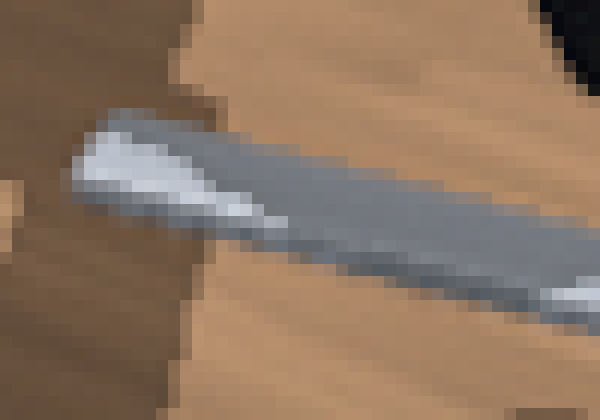

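View pics/d5b.png

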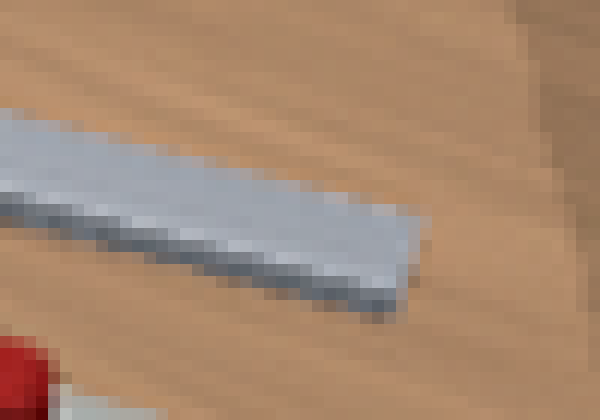

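```bash
python3 - <<'E'
from h import *
np.set_printoptions(precision=2,suppress=True)
for z in(224,227):
  a=onz("scene",(257.1,151.9),z);b=onz("scene",(373.7,180.4),z);d=b-a
  print(a,b,(a+b)/2,np.linalg.norm(d),np.arctan2(d[1],d[0])-np.pi/2)
# support target per camera
for nm,th,t in(("top",.16668,(545.23,108.69)),("scene",.16872,(541.48,109.38))):
  print(nm,np.array(t)+40*np.array([np.cos(th),np.sin(th)]))
E
```

```text
[605.86 -25.89 224.  ] [555.08 259.61 224.  ] [580.47 116.86 224.  ] 289.9871287317313 0.17600479725595886
[609.03 -23.86 227.  ] [558.5  260.29 227.  ] [583.76 118.21 227.  ] 288.60284863528324 0.17600479725595863
top [584.68 115.33]
scene [580.91 116.1 ]
```

arm_command(
  plan=[
    {"translation": [0.15,0,2.5],"twist": 0.005,"gripper": 0},
    {"translation": [0.15,0,5],"twist": 0.005,"gripper": 0},
    {"translation": [0.15,0,7.5],"twist": 0.005,"gripper": 0},
    {"translation": [0.15,0,9.3],"twist": 0.005,"gripper": 0},
    {"translation": [0.15,0,10],"twist": 0.005,"gripper": 0},
  ],
)

```text
clock: 6.7
eef_pos: [582.2, 116.0, 132.6]
tcp_rot: [3.136, 0.0, -1.411]
contact_force: [0.2, 0.2, -2.9]
opening: 0.198
```

arm_command(
  plan=[
    {"translation": [0,0,0],"twist": 0,"gripper": 0},
    {"translation": [0,0,0],"twist": 0,"gripper": 0},
    {"translation": [0,0,0],"twist": 0,"gripper": 0},
    {"translation": [0,0,0],"twist": 0,"gripper": 0},
    {"translation": [0,0,0],"twist": 0,"gripper": 0},
  ],
)

```text
clock: 7.12
eef_pos: [583.0, 116.1, 133.8]
tcp_rot: [3.138, 0.0, -1.411]
contact_force: [0.8, -0.4, -2.6]
opening: 0.195
```

```bash
python3 go.py 583.5 116.5 122 -1.408; python3 - <<'E'
from rig import *
import cv2
s=grab_frame("scene");cv2.imwrite("pics/scene6.png",s);cv2.imwrite("pics/c6.png",cv2.resize(s[160:260,240:380],(798,570),interpolation=2))
E
```

```text
t 7.1167 pos [583.  116.1 133.8] rot [ 3.138  0.    -1.411] yaw -1.411 F [ 0.8 -0.4 -2.6] op 0.195
translation [-0.03 -0.06  1.18] twist -0.003
```

View pics/c6.png

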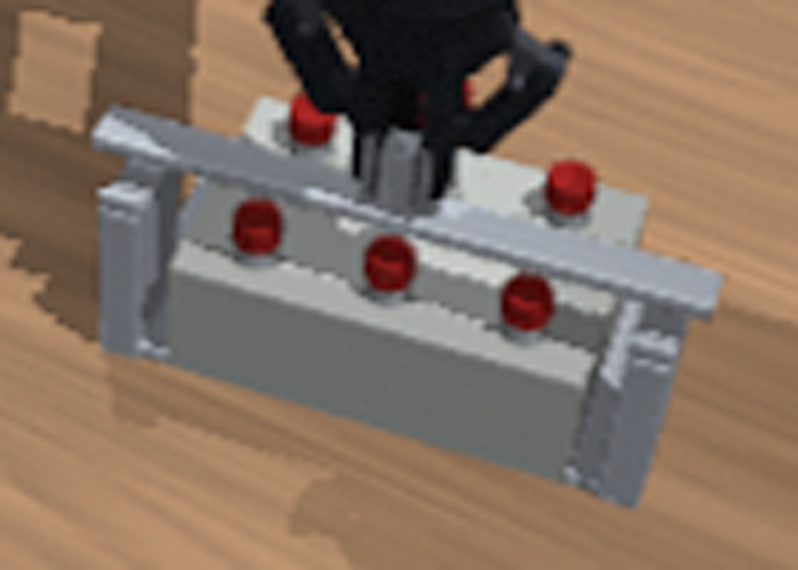

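arm_command(
  plan=[
    {"translation": [0,-0.05,0.4],"twist": 0,"gripper": 0},
    {"translation": [0,-0.05,0.8],"twist": 0,"gripper": 0},
    {"translation": [0,-0.05,1.2],"twist": 0,"gripper": 0},
    {"translation": [0,-0.05,1.5],"twist": 0,"gripper": 0},
    {"translation": [0,-0.05,1.6],"twist": 0,"gripper": 0},
  ],
)

```text
clock: 7.58
eef_pos: [582.7, 116.1, 116.7]
tcp_rot: [3.137, 0.0, -1.411]
contact_force: [-0.2, 0.1, -2.4]
opening: 0.201
```

```bash
python3 go.py 583.5 116.5 114 -1.408; python3 - <<'E'
from rig import *
import cv2
s=grab_frame("scene");cv2.imwrite("pics/scene7.png",s);cv2.imwrite("pics/c7.png",cv2.resize(s[160:260,240:380],(798,570),interpolation=2))
E
```

```text
t 7.5833 pos [582.7 116.1 116.7] rot [ 3.137  0.    -1.411] yaw -1.411 F [-0.2  0.1 -2.4] op 0.201
translation [-0.03 -0.08  0.27] twist -0.003
```

View pics/c7.png

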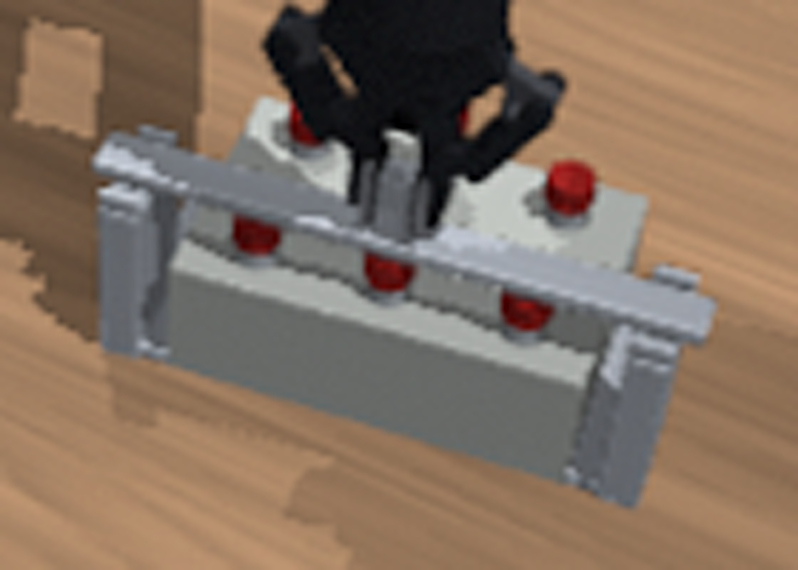

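```bash
python3 - <<'E'
from h import *
s=cv2.imread("pics/scene7.png")
a=cv2.resize(s[175:205,252:284],None,fx=12,fy=18,interpolation=0);b=cv2.resize(s[200:230,340:372],None,fx=12,fy=18,interpolation=0)
cv2.imwrite("pics/d7.png",np.hstack([a,b]))
E
```

```text
(no output)
```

View pics/d7.png

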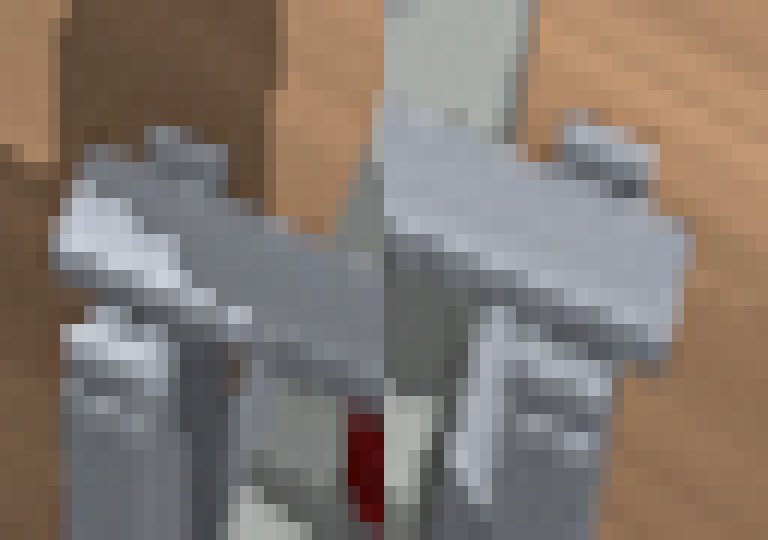

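```bash
python3 - <<'E'
from h import *
np.set_printoptions(precision=2,suppress=True)
th=.1677;u=np.array([-np.sin(th),np.cos(th),0]);v=np.array([np.cos(th),np.sin(th),0])
def L(n,uv,z):
  p=onz("scene",np.array(uv)-.5,z);print(n,"y",(p@u).round(1),"x",(p@v).round(1))
L("nearlipL",(257.2,193.6),108);L("nearlipR",(359,220.8),108);L("farlipL",(264.5,182.2),108);L("farlipR",(363,208.3),108)
L("barLf",(259.1,183.3),109);L("barLn",(256.2,188),109);L("barRf",(365.7,213),109);L("barRn",(364,219.2),109)
E
```

```text
nearlipL y -117.9 x 620.5
nearlipR y 152.7 x 615.8
farlipL y -116.5 x 572.0
farlipR y 153.0 x 569.8
barLf y -128.1 x 582.5
barLn y -128.3 x 602.5
barRf y 162.7 x 584.5
barRn y 163.1 x 606.9
```

arm_command(
  plan=[
    {"translation": [0,0,0],"twist": -0.01,"gripper": 0},
    {"translation": [0,0,0.1],"twist": -0.01,"gripper": 0},
    {"translation": [0,0,0.2],"twist": -0.01,"gripper": 0},
    {"translation": [0,0,0.25],"twist": -0.01,"gripper": 0},
    {"translation": [0,0,0.25],"twist": -0.01,"gripper": 0},
  ],
)

```text
clock: 8.05
eef_pos: [582.9, 116.1, 114.3]
tcp_rot: [3.137, 0.0, -1.401]
contact_force: [-0.6, -0.2, -1.3]
opening: 0.195
```

```bash
python3 go.py 583.5 116.5 114 -1.403
```

```text
t 8.05 pos [582.9 116.1 114.3] rot [ 3.137  0.    -1.401] yaw -1.401 F [-0.6 -0.2 -1.3] op 0.195
translation [-0.03 -0.07  0.03] twist 0.002
```

arm_command(
  plan=[
    {"translation": [0,0,0.05],"twist": 0,"gripper": 0},
    {"translation": [0,0,0.1],"twist": 0,"gripper": 0},
    {"translation": [0,0,0.1],"twist": 0,"gripper": 0},
    {"translation": [0,0,0.15],"twist": 0,"gripper": 0},
    {"translation": [0,0,0.15],"twist": 0,"gripper": 0},
  ],
)

```text
clock: 8.47
eef_pos: [583.0, 116.0, 114.0]
tcp_rot: [3.137, 0.0, -1.401]
contact_force: [-4.4, -2.2, 10.4]
opening: 0.196
```

arm_command(
  plan=[
    {"translation": [0,0,0],"twist": 0,"gripper": 0},
    {"translation": [0,0,0],"twist": 0,"gripper": 0.4},
    {"translation": [0,0,0],"twist": 0,"gripper": 0.6},
    {"translation": [0,0,0],"twist": 0,"gripper": 0.6},
    {"translation": [0,0,0],"twist": 0,"gripper": 0.6},
  ],
)

```text
clock: 8.88
eef_pos: [583.1, 116.1, 113.9]
tcp_rot: [3.137, 0.0, -1.401]
contact_force: [-0.4, -0.5, 0.5]
opening: 0.597
```

```bash
python3 go.py 583 116 200 -1.403; python3 - <<'E'
from rig import *
import cv2
s=grab_frame("scene");cv2.imwrite("pics/scene8.png",s);cv2.imwrite("pics/c8.png",cv2.resize(s[160:260,240:380],(798,570),interpolation=2))
E
```

```text
t 8.8833 pos [583.1 116.1 113.9] rot [ 3.137  0.    -1.401] yaw -1.401 F [-0.4 -0.5  0.5] op 0.597
translation [ 0.    0.05 -8.61] twist 0.002
```

View pics/c8.png

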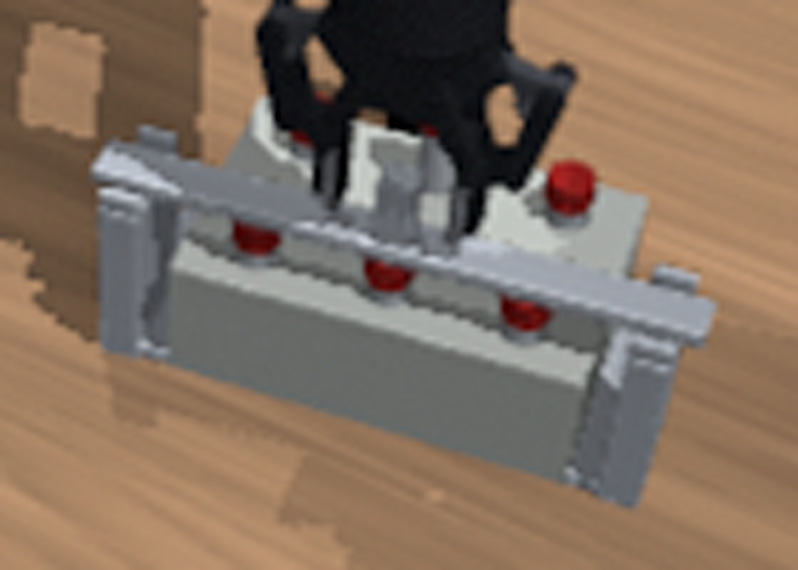

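arm_command(
  plan=[
    {"translation": [0,0,-1.5],"twist": 0,"gripper": 0.6},
    {"translation": [0,0,-4],"twist": 0,"gripper": 0.6},
    {"translation": [0,0,-7],"twist": 0,"gripper": 0.65},
    {"translation": [0,0,-9],"twist": 0,"gripper": 0.7},
    {"translation": [0,0,-9.5],"twist": 0,"gripper": 0.7},
  ],
)

```text
clock: 9.35
eef_pos: [585.4, 116.5, 212.6]
tcp_rot: [-3.14, 0.001, -1.401]
contact_force: [0.7, 0.5, 0.5]
opening: 0.697
```

```bash
python3 go.py 504.7 103 200 -1.403; python3 - <<'E'
from rig import *
import cv2
s=grab_frame("scene");cv2.imwrite("pics/scene9.png",s);cv2.imwrite("pics/c9.png",cv2.resize(s[140:255,240:380],(730,600),interpolation=2))
E
```

```text
t 9.35 pos [585.4 116.5 212.6] rot [-3.140e+00  1.000e-03 -1.401e+00] yaw -1.401 F [0.7 0.5 0.5] op 0.697
translation [-0.03  8.18  1.25] twist 0.002
```

View pics/c9.png

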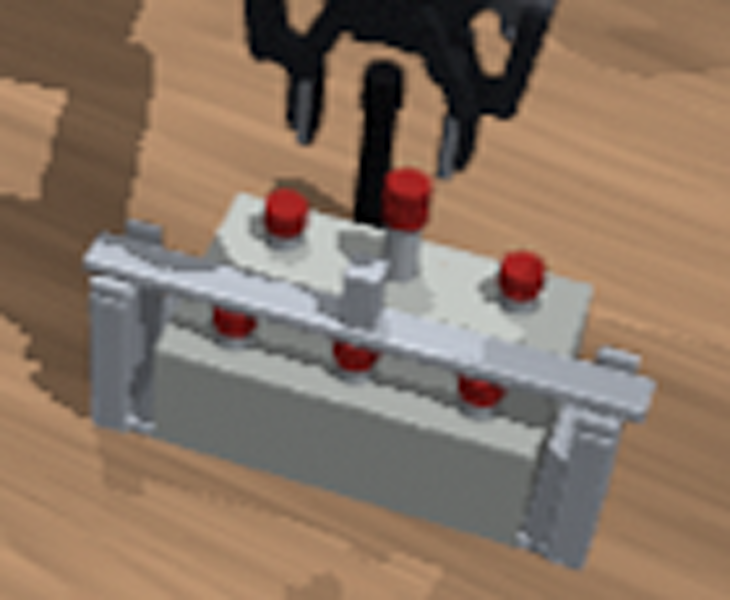

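arm_command(
  plan=[
    {"translation": [0,2.5,0.3],"twist": 0,"gripper": 0.7},
    {"translation": [0,5,0.6],"twist": 0,"gripper": 0.7},
    {"translation": [0,7.2,1],"twist": 0,"gripper": 0.7},
    {"translation": [0,8.2,1.2],"twist": 0,"gripper": 0.7},
    {"translation": [0,8.2,1.2],"twist": 0,"gripper": 0.7},
  ],
)

```text
clock: 9.82
eef_pos: [501.6, 102.1, 198.4]
tcp_rot: [3.139, 0.0, -1.401]
contact_force: [0.1, 0.7, -0.3]
opening: 0.698
```

```bash
python3 go.py 504.7 103 150 -1.403; python3 - <<'E'
from rig import *
import cv2
s=grab_frame("scene");cv2.imwrite("pics/scene10.png",s);cv2.imwrite("pics/c10.png",cv2.resize(s[120:235,240:380],(730,600),interpolation=2))
s=grab_frame("top");cv2.imwrite("pics/t10.png",cv2.resize(s[130:280,150:300],(600,600),interpolation=2))
E
```

```text
t 9.8167 pos [501.6 102.1 198.4] rot [ 3.139  0.    -1.401] yaw -1.401 F [ 0.1  0.7 -0.3] op 0.698
translation [-0.03 -0.33  4.84] twist 0.002
```

View pics/c10.png

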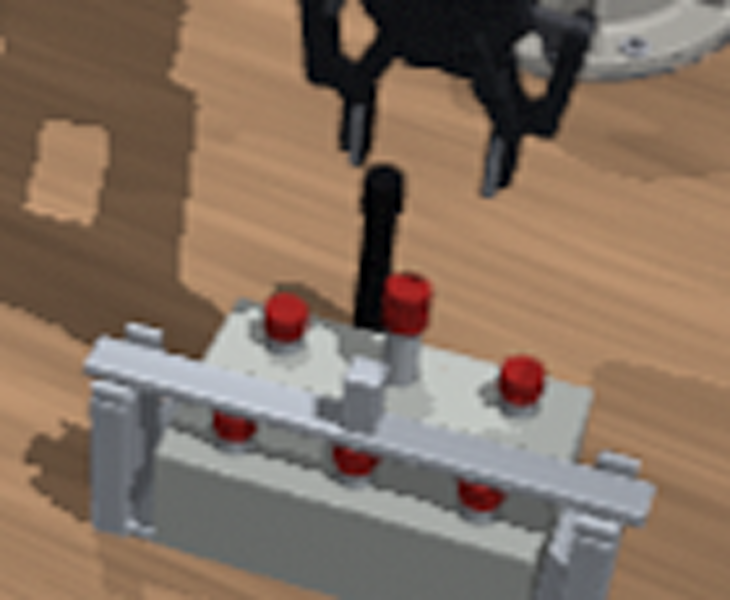

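View pics/t10.png

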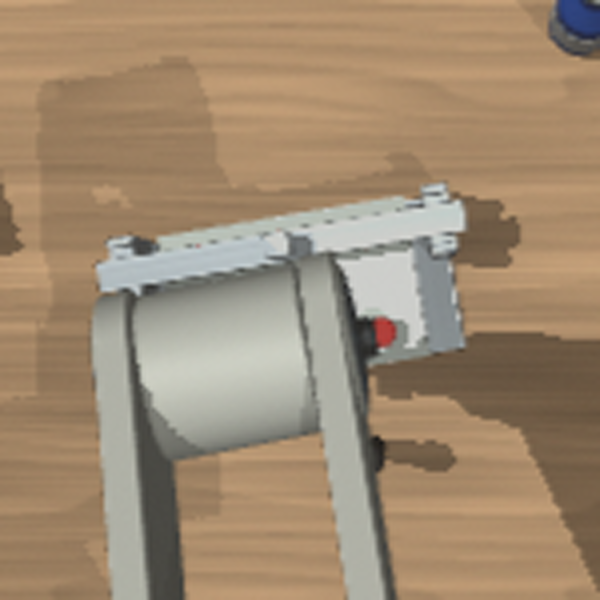

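arm_command(
  plan=[
    {"translation": [0,-0.3,0.5],"twist": 0,"gripper": 0.7},
    {"translation": [0,-0.3,2],"twist": 0,"gripper": 0.7},
    {"translation": [0,-0.3,3.8],"twist": 0,"gripper": 0.7},
    {"translation": [0,-0.3,4.8],"twist": 0,"gripper": 0.7},
    {"translation": [0,-0.3,4.8],"twist": 0,"gripper": 0.7},
  ],
)

```text
clock: 10.33
eef_pos: [507.5, 103.2, 149.3]
tcp_rot: [3.139, 0.0, -1.401]
contact_force: [-0.6, -0.5, 0.1]
opening: 0.699
```

```bash
python3 go.py 504.7 103 106 -1.403; python3 - <<'E'
from rig import *
import cv2
s=grab_frame("scene");cv2.imwrite("pics/scene11.png",s);cv2.imwrite("pics/c11.png",cv2.resize(s[120:235,240:380],(730,600),interpolation=2))
E
```

```text
t 10.3333 pos [507.5 103.2 149.3] rot [ 3.139  0.    -1.401] yaw -1.401 F [-0.6 -0.5  0.1] op 0.699
translation [-0.03  0.27  4.33] twist 0.002
```

View pics/c11.png

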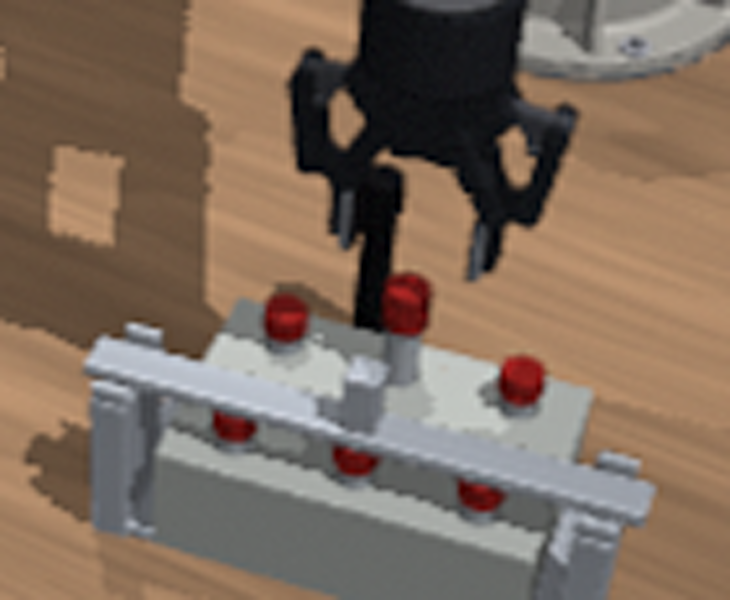

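arm_command(
  plan=[
    {"translation": [0,0.25,0.3],"twist": 0,"gripper": 0.7},
    {"translation": [0,0.25,1.5],"twist": 0,"gripper": 0.7},
    {"translation": [0,0.25,2.7],"twist": 0,"gripper": 0.7},
    {"translation": [0,0.25,3.7],"twist": 0,"gripper": 0.7},
    {"translation": [0,0.25,4.2],"twist": 0,"gripper": 0.7},
  ],
)

```text
clock: 10.8
eef_pos: [505.4, 102.8, 107.8]
tcp_rot: [3.14, 0.0, -1.401]
contact_force: [0.3, -0.5, -0.0]
opening: 0.699
```

```bash
python3 go.py 504.7 103 106 -1.403
```

```text
t 10.8 pos [505.4 102.8 107.8] rot [ 3.14   0.    -1.401] yaw -1.401 F [ 0.3 -0.5 -0. ] op 0.699
translation [-0.03  0.06  0.18] twist 0.002
```

arm_command(
  plan=[
    {"translation": [0,0,0.15],"twist": 0,"gripper": 0.7},
    {"translation": [0,0,0.15],"twist": 0,"gripper": 0.2},
    {"translation": [0,0,0.15],"twist": 0,"gripper": 0},
    {"translation": [0,0,0.15],"twist": 0,"gripper": 0},
    {"translation": [0,0,0.15],"twist": 0,"gripper": 0},
  ],
  squeeze=35,
)

```text
clock: 11.22
eef_pos: [505.9, 102.9, 107.0]
tcp_rot: [3.141, 0.001, -1.401]
contact_force: [-0.2, -0.0, 2.9]
opening: 0.269
```

arm_command(
  plan=[
    {"translation": [0,0,0],"twist": 0,"gripper": 0},
    {"translation": [0,0,0],"twist": 0,"gripper": 0},
    {"translation": [0,0,0],"twist": 0,"gripper": 0},
    {"translation": [0,0,0],"twist": 0,"gripper": 0},
    {"translation": [0,0,0],"twist": 0,"gripper": 0},
  ],
)

```text
clock: 11.63
eef_pos: [506.0, 102.9, 107.1]
tcp_rot: [3.141, 0.001, -1.401]
contact_force: [-0.9, 0.2, 0.8]
opening: 0.267
```

```bash
python3 go.py 505 103 136 -1.403; python3 - <<'E'
from rig import *
import cv2
s=grab_frame("scene");cv2.imwrite("pics/scene12.png",s);cv2.imwrite("pics/c12.png",cv2.resize(s[120:235,240:380],(730,600),interpolation=2))
E
```

```text
t 11.6333 pos [506.  102.9 107.1] rot [ 3.141e+00  1.000e-03 -1.401e+00] yaw -1.401 F [-0.9  0.2  0.8] op 0.267
translation [-0.03  0.09 -2.89] twist 0.002
```

View pics/c12.png

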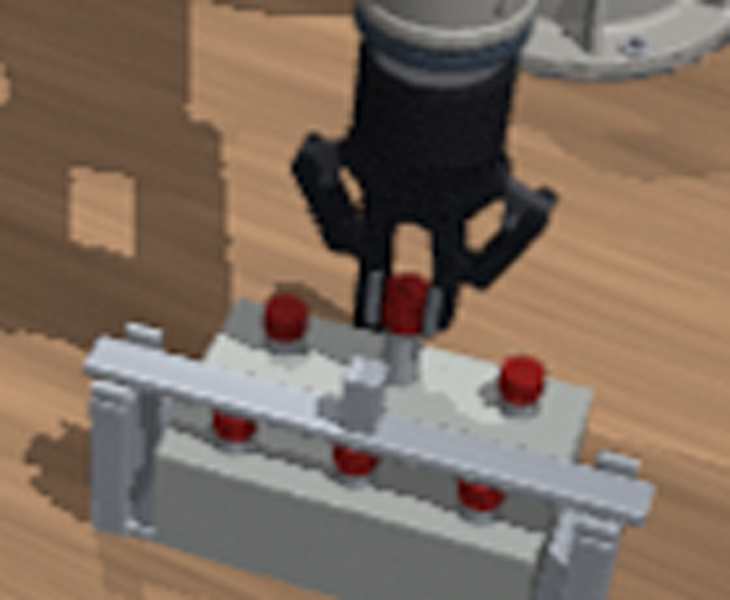

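arm_command(
  plan=[
    {"translation": [0,0,-0.3],"twist": 0,"gripper": 0},
    {"translation": [0,0,-0.7],"twist": 0,"gripper": 0},
    {"translation": [0,0,-1.1],"twist": 0,"gripper": 0},
    {"translation": [0,0,-1.4],"twist": 0,"gripper": 0},
    {"translation": [0,0,-1.5],"twist": 0,"gripper": 0},
  ],
)

```text
clock: 12.1
eef_pos: [506.3, 103.0, 122.8]
tcp_rot: [-3.141, 0.001, -1.401]
contact_force: [0.8, 0.6, -0.4]
opening: 0.269
```

```bash
python3 go.py 506 102.9 137 -1.401
```

```text
t 12.1 pos [506.3 103.  122.8] rot [-3.141e+00  1.000e-03 -1.401e+00] yaw -1.401 F [ 0.8  0.6 -0.4] op 0.269
translation [ 0.    0.03 -1.42] twist -0.0
```

arm_command(
  plan=[
    {"translation": [0,0.05,-0.3],"twist": 0,"gripper": 0},
    {"translation": [0,0.05,-0.7],"twist": 0,"gripper": 0},
    {"translation": [0,0.05,-1.1],"twist": 0,"gripper": 0},
    {"translation": [0,0.05,-1.4],"twist": 0,"gripper": 0},
    {"translation": [0,0.05,-1.4],"twist": 0,"gripper": 0},
  ],
)

```text
clock: 12.52
eef_pos: [506.3, 103.0, 137.6]
tcp_rot: [-3.14, 0.001, -1.401]
contact_force: [0.4, 0.2, -0.2]
opening: 0.267
```

arm_command(
  plan=[
    {"translation": [0,0,0],"twist": 0,"gripper": 0},
    {"translation": [0,0,0],"twist": 0,"gripper": 0},
    {"translation": [0,0,0],"twist": 0,"gripper": 0},
    {"translation": [0,0,0],"twist": 0,"gripper": 0},
    {"translation": [0,0,0],"twist": 0,"gripper": 0},
  ],
)

```text
clock: 12.93
eef_pos: [506.2, 103.0, 137.4]
tcp_rot: [-3.14, 0.001, -1.401]
contact_force: [-0.1, 0.6, -1.2]
opening: 0.268
```

```bash
python3 go.py 506 102.9 137 -1.401; python3 - <<'E'
from rig import *
from h import *
s=grab_frame("scene");cv2.imwrite("pics/scene13.png",s);cv2.imwrite("pics/c13.png",cv2.resize(s[120:235,240:380],(730,600),interpolation=2))
o=cv2.imread("pics/scene12.png")
for im in(o,s): print([ (c.round(1),a) for c,a in blobs(red(im))])
s0=cv2.imread("pics/scene0.png")
t=grab_frame("top");cv2.imwrite("pics/top13.png",t)
E
```

```text
t 12.9333 pos [506.2 103.  137.4] rot [-3.140e+00  1.000e-03 -1.401e+00] yaw -1.401 F [-0.1  0.6 -1.2] op 0.268
translation [0.01 0.02 0.04] twist 0.0
[(array([318. , 177.6]), np.int32(45)), (array([294.5, 179. ]), np.int32(40)), (array([339.8, 192.2]), np.int32(56)), (array([284.3, 201.1]), np.int32(16)), (array([307.7, 208.3]), np.int32(23)), (array([332.1, 215. ]), np.int32(22))]
[(array([318.7, 169.2]), np.int32(53)), (array([294.7, 180.1]), np.int32(56)), (array([339.8, 192.2]), np.int32(56)), (array([284.3, 201.1]), np.int32(16)), (array([307.8, 208.4]), np.int32(22)), (array([332.1, 215. ]), np.int32(22))]
```

View pics/c13.png

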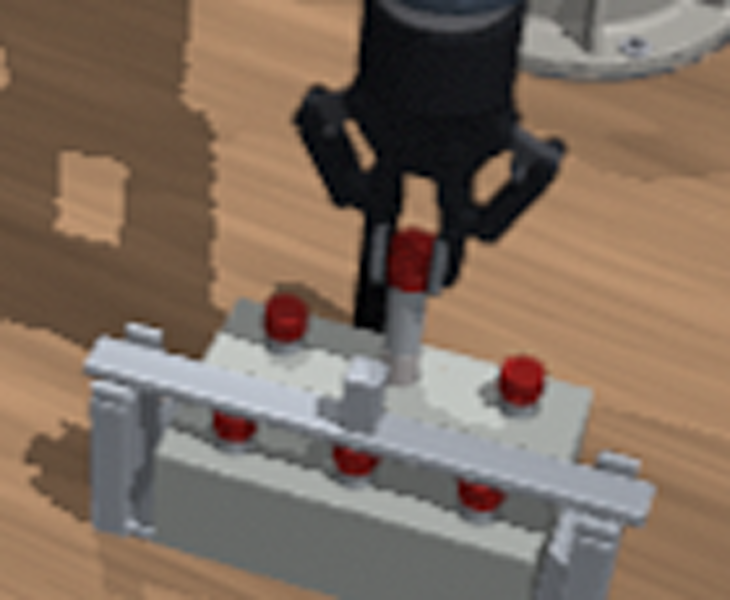

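View pics/top13.png

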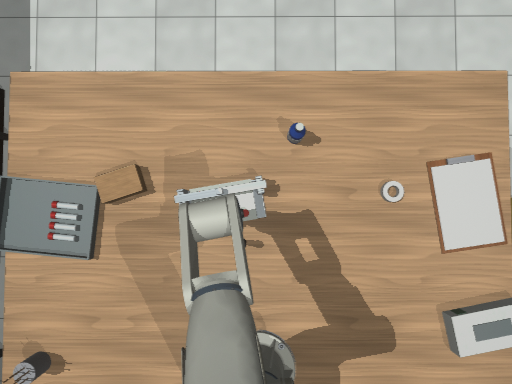

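```bash
python3 -c "
from rig import job,sense
s=sense();print(s['eef_pos'],s['opening'],abs(s['qvel']).max());print(job.sign_off())"
```

```text
[506.24081503 102.99894153 137.49765267] 0.27083029424926797 0.0038897097865009844
the job is handed in; nothing more can be done
None
```

The job is handed in at about 13 s of the 51 s allowed. The bar lies across both supports and was let go. The tall red-capped tube, in the front middle bore, is held raised by about 30 mm.

- **Bar:** My careful measurement was taken about 3 mm above the seats. It put the bar within 1 mm of the notch centre along both axes. One reading of the bar's angle against the supports differed by about 0.02 rad, which is within pixel noise. I turned the bar by 0.01 rad to reduce that, then pressed it down until the upward force reached about 10 N and opened the fingers. After release I checked it only by eye: in both views it lay between the lips at both ends, and it did not move while the tube was drawn.
- **Tube:** The tool rose 30.4 mm. The cap moved up 8.4 px in the scene view, against about 8.6 px expected for 30 mm. The tube's lower end is still in its bore, the grip is steady at 35 N (opening 0.27), and the arm was still at hand-in.
- **Other things:** The other tubes' caps stayed put to about 0.1 px, except one front-row cap that read 1.1 px off between frames. The gripper may have partly covered it in the earlier frame, because its visible area was smaller there. The bottle, carton and label roll look unmoved in the top view, and I did not touch the black look-alike tube.
- **Calibration:** The two cameras disagreed on positions by about 2–4 mm throughout. I measured the bar's placing against the supports in a single view, so that error did not affect it.

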